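Unstack the jars and tins onto their places

TASK

Take the two stacks on the worktop apart and stand everything upright in its own place: the spice jar on the free middle place of the spice tray, between its two fellows, and the salt shaker, the small tin and the jam jar each on the middle of the round coaster of its size (the slimmest on the smallest coaster, the widest on the largest). Tip nothing over, and leave the two jars that already stand on the tray where they are.

Things in the scene. Friction and masses are not known exactly. Their poses are not given: they have to be found in the camera images.
- salt_shaker: Salt shaker, clear glass with a grey perforated metal cap: 44 mm diameter at the foot, 90 mm high, about 0.1 kg; the glass reaches to 66 mm, the cap is 34 mm wide. At the start it stands on the jam jar's lid. Grip it by the glass. Its foot is slightly uneven: it leans by up to 0.05 rad when it stands. Origin: centre of its underside; z is up.
- spice_jar: Spice jar, round, clear glass with a black cap: 41 mm diameter, 105 mm high, about 0.11 kg. It is the one that stands on the small tin at the start (two jars just like it stand on the spice tray). Origin: centre of its underside; z is up.
- small_tin: Small food tin, upright cylinder 57 mm in diameter, 72 mm high, about 0.18 kg; the spice jar stands on it at the start. Origin: centre of its underside; z is up.
- jam_jar: Jam jar, full, glass with a yellow screw lid: 110 mm high, glass 68 mm across (label up to 71 mm), lid 66 mm in diameter and 11 mm deep at the top, about 0.45 kg; the salt shaker stands on its lid at the start. Grip it just under or across the lid. (A similar jar farther back by the wall belongs to the room.) Origin: centre of its underside; z is up.
- coaster_small: Smallest of three round cork coasters with a wooden band, 62 mm in diameter, 8 mm thick, fixed to the worktop: place of the salt shaker. Origin: centre of its underside, on the worktop; z is up.
- coaster_medium: Middle-sized round cork coaster, 78 mm in diameter, 8 mm thick, fixed: place of the small tin. Origin: centre of its underside; z is up.
- coaster_large: Largest round cork coaster, 96 mm in diameter, 8 mm thick, fixed: place of the jam jar. Origin: centre of its underside; z is up.
- spice_tray: Flat wooden spice tray, 64 x 250 mm, 12 mm thick, no rim, fixed; its long side is its y axis. Three places marked by thin dark rings, at its middle and 85 mm to either side along y; the outer two are taken, the middle one is free. Origin: centre of its underside, so the free place is 12 mm above the origin. (Mind the wall shelf over the sink, to the robot's right: it begins at x = 0.61 m, y = -0.26 m, 0.56 m above the worktop.) z is up.
- spice_left: Spice jar (41 mm diameter, 105 mm high) that stands loose on the outer place of the spice tray on its +y side and must stay there. Origin: centre of its underside; z is up.
- spice_right: Spice jar (41 mm diameter, 105 mm high) that stands loose on the outer place of the spice tray on its -y side and must stay there. Origin: centre of its underside; z is up.
There are look-alikes about, which are no part of the job. Leave any orange look-alike of the small_tin alone. What is shaped like the spice_right but purple is not meant.

How it is judged:
By the outcome, as a careful person would: the job done as asked, in the order asked, and still so for the second after the job is handed in, with the robot touching nothing.
It also fails if it takes over 128 s, if anything falls off the work surface, if the arm or the gripper's body presses on something with over 40 N, if the wrist force passes 120 N, or if a joint passes its speed limit or range.

ROBOT

A 6-joint arm with a two-finger parallel gripper is mounted at the origin on a cart in front of the work surface, level with it; the furniture and walls round the work are solid. World frame = base frame: x ahead of the robot, y to its left, z up, the work surface at z = 0. Lengths are in m, angles in rad, forces in N, time in s.
With the tool pointing down it reaches from about 0.375 to 0.9 m from the base axis. Payload 3.1 kg.
Tool frame: the origin (TCP) lies at the very end of the fingers, on their centre line; the grasp point (between the pads) lies 19 mm behind it (grip_depth is the distance from the TCP to the grasp point, in m); z points along the fingers, y is the line along which they close (so a half turn about z gives the same grasp; the last joint's range is limited). The gripper opens to 85 mm and grips with 20 to 120 N. Pads are 22 mm wide; open, the fingers measure 114 mm over their backs; the gripper's body (76 mm by 85 mm) begins 54 mm behind the grasp point. The pads swing forward as they close: fully open they stand 13 mm farther back than shut.
Start: joints at [-1.518, 0.527, 1.433, -0, 1.181, -0.178], TCP at [0.143, -0.608, 0.231] pointing down, gripper open.
Joint ranges: [-3.08, 3.08], [-0.75, 2.2], [0.22, 2.44], [-1.43, 4.57], [0, 2.65], [-2.85, 2.85]. Speed limits (rad/s): [2.79, 2.79, 3.14, 3.14, 3.14, 3.14].

INTERFACE

Orientations are given as a unit quaternion [x, y, z, w].
In Python, from station import * gives the robot as it stands.
- The arm moves only by the tool apply_moves, never from a script. Its argument "plan" is a list of rows, each a list of 7 numbers: the shift along the tool's x, y, z in m, then the turn, a rotation vector about the tool's x, y, z in rad, then the gripper command: -1 is fully open, 1 is shut, values between are in proportion. In form: [[dx, dy, dz, wx, wy, wz, jaw], ...]. A call has 1 to 8 rows; each row shifts and turns the commanded pose from where the row before left it, along the tool's axes as they then stand; what a row does not reach is not made up. A row lasts 1/8 s, in which the tool goes at most 62.5 mm and 10.7 degrees, less where a joint would pass 70% of its speed; a pose out of reach is approached as far as the arm can. A call is refused whole if a number of a shift passes 0.0625 or a number of a turn 0.188, either way. A call with a gripper value outside its range is refused whole. The fingers move at their own pace and stop on an object; "force" is the grip in N (left out, the last holds). Time passes only in rows, so rows that do not move let the fingers close. It gives the time, the measured TCP pose, the force, the opening and the grip force at its end, in the units of the state.
- sense(): the state, without advancing time (a new reading comes with each control period).
- snapshot(name): name is "side" or "top"; returns the picture (384x512x3 uint8, red, green, blue); there is no depth.
- calibration(name): a dict with "camera_matrix" (3x3 intrinsics, pixels), "R" (3x3) and "t" (3): a world point X has camera coordinates R X + t. Camera axes: x right, y down, z forward; pixel columns grow to the right and rows downward; lengths in m; the calibration is good to about 2 mm. A picture is of the moment at which its call begins. calibration takes no time and is no camera call.
- sign_off(): hands the job in; it is judged then, once.
The state is a dict: "t": time; "q": joint angles; "qd": joint speeds; "tau": joint torques, N m; "tcp_pos": TCP position; "tool_rot": TCP orientation; "force": force on the tool from outside, world axes, zero at the start; "ft_torque": the same for the moment, N m; "finger_gap": opening from 0.0 (shut) to 1.0 (fully open); "gripper_force": force on a finger pad.
Only numpy, scipy, OpenCV 4.12 (cv2) and the standard library are available. Lean on these libraries where they do the work, as an engineer would, in place of code of your own. Each camera call takes 0.05 s, during which the arm holds its last target. There are 200 camera calls.

## Working session

There is one attempt and no reset: what is moved stays moved. The work goes in short steps, Python scripts to look and compute and a tool call to move; the robot and the scene stay as the last step left them, time stands still between calls to the robot, and variables do not carry over. Pictures are saved under pics/ and viewed, at most 19 in all, crops included, and the job is handed in when it is done.

Besides the shell and the picture viewer there is one more tool, called in YAML: its name, and indented under it one key for each argument. apply_moves: Moves the arm, as the interface text tells. Its arguments: {"type":"object","properties":{"plan":{"type":"array"},"force":{"type":"number"}},"required":["plan"]}

```bash
mkdir -p pics; cat > h.py <<'E'
from station import *
import numpy as np, cv2
def save(cam,name,crop=None,s=1):
    im=snapshot(cam)[:,:,::-1]
    if crop: x0,y0,x1,y1=crop; im=im[y0:y1,x0:x1]
    im=cv2.resize(im,None,fx=s,fy=s,interpolation=cv2.INTER_CUBIC); cv2.imwrite('pics/'+name+'.png',im)
def proj(cam,X):
    c=calibration(cam); p=np.array(c["camera_matrix"])@(np.array(c["R"])@np.array(X,float)+np.array(c["t"])); return p[:2]/p[2]
def back(cam,u,v,z):
    c=calibration(cam); K,R,t=[np.array(c[k]) for k in("camera_matrix","R","t")]
    C=-R.T@t; d=R.T@np.linalg.inv(K)@[u,v,1]; return C+d*(z-C[2])/d[2]
E
python3 - <<'E'
from h import *
np.set_printoptions(precision=3,suppress=True)
save("top","top0",None,1.5);save("side","side0",None,1.5)
for c in("top","side"):
    k=calibration(c);R=np.array(k["R"]);print(c,-R.T@np.array(k["t"]),R[2],k["camera_matrix"][0][0])
print(sense())
E
```

```text
top [0.379 0.147 0.962] [ 0.174 -0.033 -0.984] 347.67526087023447
side [ 0.469 -0.973  0.6  ] [ 0.049  0.908 -0.417] 430.02852636493583
{'t': 0.1, 'q': array([-1.519,  0.528,  1.434,  0.   ,  1.181, -0.178]), 'qd': array([-0.001, -0.002, -0.002, -0.   ,  0.001, -0.002]), 'tau': array([ -0.   , -44.331, -17.859,  -0.   ,   0.004,   0.   ]), 'tcp_pos': array([ 0.143, -0.608,  0.23 ]), 'tool_rot': array([ 0.993,  0.115,  0.   , -0.001]), 'force': array([ 0.141, -0.564,  0.762]), 'ft_torque': array([-0.032, -0.018, -0.048]), 'gripper_force': 0.0, 'finger_gap': 0.998640857985371}
```

View pics/top0.png

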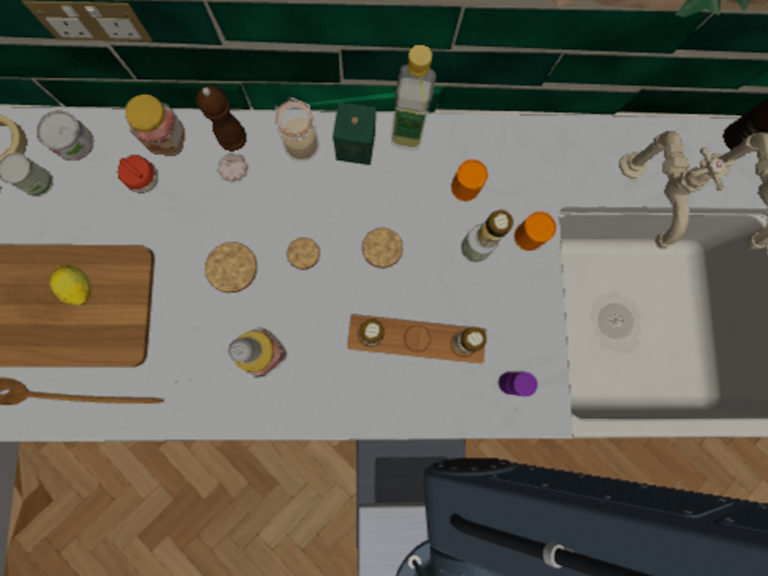

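View pics/side0.png

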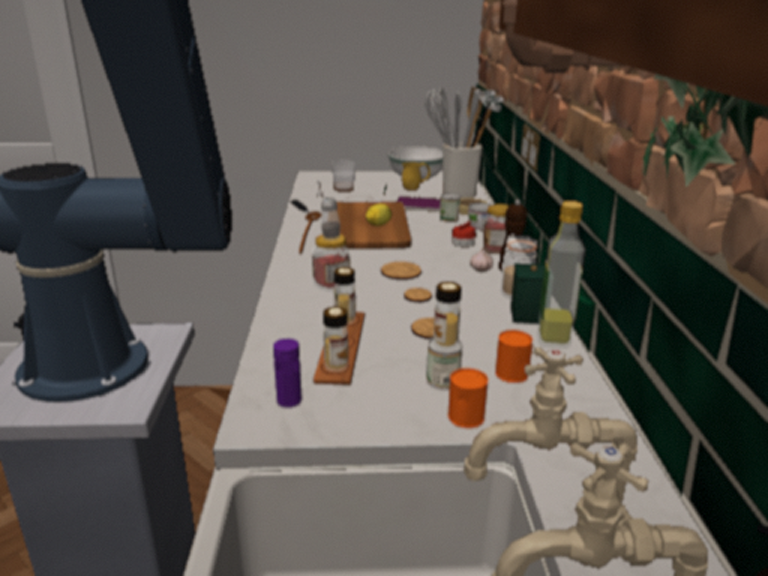

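The top view shows these:
- Salt shaker on jam jar at about (243,349)/(262,352).
- Spice jar on the pale-label tin at (499,222)/(480,245).
- Orange tins at (470,180) and (536,231), and a purple jar at (519,384). All three are look-alikes.
- Coasters at (231,266) large, (303,253) small and (382,247) medium.
- Tray centre at (417,339).

I'll enlarge it to confirm.

```bash
python3 - <<'E'
from h import *
save("top","top1",(130,100,390,280),3);save("side","side1",(180,120,380,290),4)
E
```

```text
(no output)
```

View pics/top1.png

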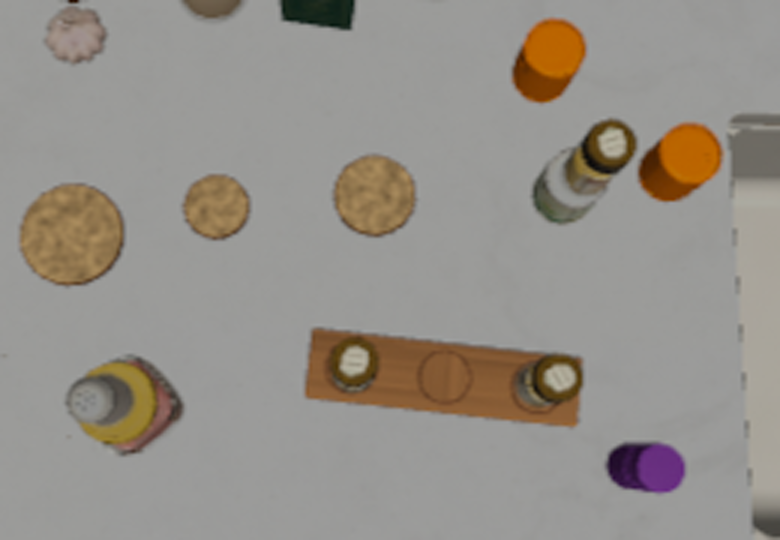

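View pics/side1.png

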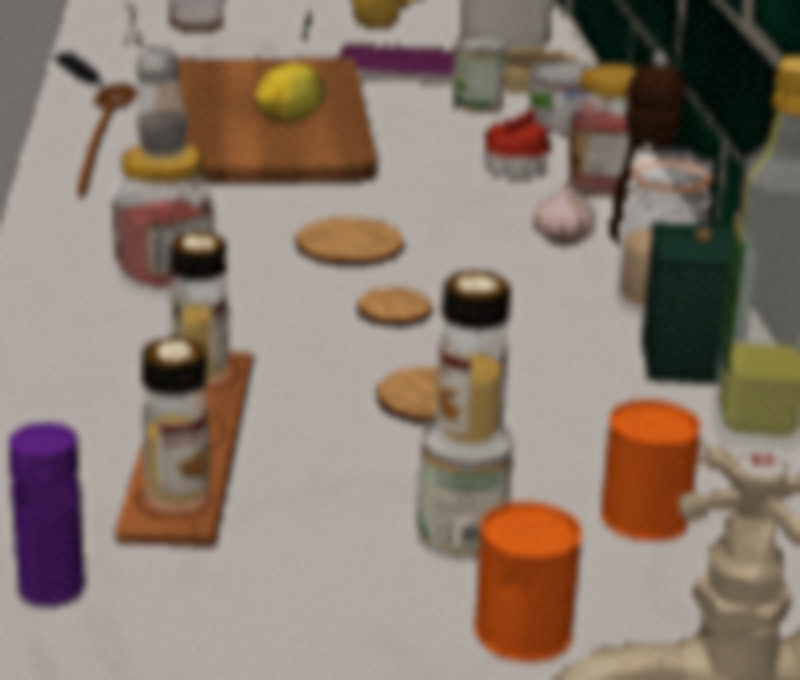

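The crops confirm it: the spice jar with the black cap stands on the pale-label tin, and the orange tins and the purple jar are decoys. In the top crop the spice cap is at (610,145), the salt cap at (92,398), the lid at about (115,403) and the tray ring at (444,376).

```bash
python3 - <<'E'
from h import *
np.set_printoptions(precision=4,suppress=True)
T=dict(salt=(92,398,.2),lid=(115,403,.11),spice=(610,145,.177),cl=(72,233,.008),cs=(216,207,.008),cm=(375,195,.008),ring=(444,376,.012),
 L=(353,361,.117),R=(559,377,.117),o1=(555,48,.072),o2=(691,154,.072),tinlow=(563,220,0),purp=(660,468,.105),c1=(314,328,.012),c2=(582,357,.012),c3=(577,426,.012),c4=(306,397,.012))
for n,(x,y,z) in T.items(): print('top',n,back("top",130+(x-1)/3,100+(y-1)/3,z))
S=dict(salt=(158,58,.2),lid=(161,155,.11),spice=(477,285,.177),cl=(350,238,.008),cs=(395,304,.008),ring=(0,0,0),L=(198,242,.117),R=(174,350,.117),o2=(530,528,.072),o1=(654,420,.072))
for n,(x,y,z) in S.items(): print('side',n,back("side",180+(x-1.5)/4,120+(y-1.5)/4,z))
# predicted tin outline given spice pos
P=back("top",130+(609)/3,100+144/3,.177)
for z in(.072,0):
  print(z,(proj("top",[P[0],P[1],z])-[130,100])*3,(proj("side",[P[0],P[1],z])-[180,120])*4)
E
```

```text
top salt [0.4123 0.3283 0.2   ]
top lid [0.4123 0.3311 0.11  ]
top spice [ 0.6106 -0.061   0.177 ]
top cl [0.5722 0.3991 0.008 ]
top cs [0.5976 0.2672 0.008 ]
top cm [0.6101 0.1188 0.008 ]
top ring [0.4404 0.0563 0.012 ]
top L [0.4456 0.14   0.117 ]
top R [ 0.4328 -0.0272  0.117 ]
top o1 [ 0.7322 -0.0423  0.072 ]
top o2 [ 0.6339 -0.1614  0.072 ]
top tinlow [ 0.5888 -0.06    0.    ]
top purp [ 0.3599 -0.1101  0.105 ]
top c1 [0.484  0.1748 0.012 ]
top c2 [ 0.4578 -0.0707  0.012 ]
top c3 [ 0.3954 -0.0639  0.012 ]
top c4 [0.4215 0.1814 0.012 ]
side salt [0.4137 0.2941 0.2   ]
side lid [0.4129 0.3231 0.11  ]
side spice [ 0.6115 -0.0703  0.177 ]
side cl [0.5712 0.3887 0.008 ]
side cs [0.5984 0.2563 0.008 ]
side ring [0.1776 1.1722 0.    ]
side L [0.4454 0.1324 0.117 ]
side R [ 0.4331 -0.0327  0.117 ]
side o2 [ 0.634  -0.1665  0.072 ]
side o1 [ 0.7314 -0.0468  0.072 ]
0.072 [579.1609 177.6149] [462.9914 432.1794]
0 [562.2853 196.6258] [457.3128 531.5058]
```

```bash
cat >> h.py <<'E'
def pose():
    s=sense(); x,y,z,w=s["tool_rot"]; p=np.array(s["tcp_pos"])
    return p,np.arctan2(2*(x*y+z*w),1-2*(y*y+z*z)),s
def go(wps,start=None):
    "wps: (x,y,z,yaw,rows). Prints per-row shifts along the tool axes (tool down) and the turn about tool z"
    p,a=start or pose()[:2]; print('from',np.round(p,4),round(a,3))
    for x,y,z,b,n in wps:
        d=(np.array([x,y,z])-p)/n; w=(b-a)/n
        for _ in range(n):
            c,s=np.cos(a),np.sin(a)
            print([round(float(v),4) for v in(c*d[0]+s*d[1], s*d[0]-c*d[1], -d[2])],round(float(-w),4)); a+=w
        p=np.array([x,y,z]); print('--')
E
python3 -c "
from h import *
go([(.23,-.5,.29,.93,4),(.44,-.25,.29,1.464,6),(.56,-.12,.27,1.464,3)])"
```

```text
from [ 0.143  -0.608   0.2307] 0.231
[0.0274, -0.0213, -0.0148] -0.1748
[0.0306, -0.0162, -0.0148] -0.1748
[0.033, -0.0106, -0.0148] -0.1748
[0.0343, -0.0047, -0.0148] -0.1748
--
[0.0543, 0.0031, -0.0] -0.089
[0.0538, 0.008, -0.0] -0.089
[0.0529, 0.0127, -0.0] -0.089
[0.0516, 0.0174, -0.0] -0.089
[0.0498, 0.0219, -0.0] -0.089
[0.0477, 0.0262, -0.0] -0.089
--
[0.0474, 0.0352, 0.0067] -0.0
[0.0474, 0.0352, 0.0067] -0.0
[0.0474, 0.0352, 0.0067] -0.0
--
```

apply_moves:
  plan:
    - [0.027,-0.021,-0.015,0,0,-0.175,-1]
    - [0.031,-0.016,-0.015,0,0,-0.175,-1]
    - [0.033,-0.011,-0.015,0,0,-0.175,-1]
    - [0.034,-0.005,-0.015,0,0,-0.175,-1]
    - [0.054,0.003,0,0,0,-0.089,-1]
    - [0.054,0.008,0,0,0,-0.089,-1]
    - [0.053,0.013,0,0,0,-0.089,-1]
    - [0.052,0.017,0,0,0,-0.089,-1]
  force: 40

```text
t: 1.2
tcp_pos: [0.3702, -0.3319, 0.2913]
tool_rot: [0.799, 0.601, 0.0, 0.0]
force: [0.3, -0.4, 0.6]
finger_gap: 0.999
gripper_force: 0.0
```

```bash
python3 -c "
from h import *
print(sense()['q'])
go([(.56,-.11,.26,1.464,4),(.61,-.062,.24,1.464,2)])"
```

```text
[-9.56222109e-01  2.80937802e-01  1.66942717e+00  1.61731441e-04
  1.19097118e+00 -6.74758076e-01]
from [ 0.3702 -0.3319  0.2913] 1.289
[0.0665, 0.0302, 0.0078] -0.0437
[0.0651, 0.033, 0.0078] -0.0437
[0.0636, 0.0359, 0.0078] -0.0437
[0.062, 0.0386, 0.0078] -0.0437
--
[0.0265, 0.0223, 0.01] 0.0
[0.0265, 0.0223, 0.01] 0.0
--
```

apply_moves:
  plan:
    - [0.053,0.024,0.006,0,0,-0.035,-1]
    - [0.053,0.026,0.006,0,0,-0.035,-1]
    - [0.051,0.028,0.006,0,0,-0.035,-1]
    - [0.051,0.029,0.006,0,0,-0.035,-1]
    - [0.05,0.03,0.006,0,0,-0.035,-1]
    - [0.026,0.022,0.01,0,0,0,-1]
    - [0.026,0.022,0.01,0,0,0,-1]
    - [0,0,0,0,0,0,-1]

```text
t: 2.2
tcp_pos: [0.6081, -0.0613, 0.24]
tool_rot: [0.743, 0.669, -0.0, -0.001]
force: [-0.6, -0.2, -0.5]
finger_gap: 1.0
gripper_force: 0.0
```

```bash
python3 - <<'E'
from h import *
go([(.6105,-.062,.128,1.464,4)])
save("side","s2",(200,60,360,240),3.3)
save("top","t2",(260,90,420,240),3.3)
a=cv2.imread('pics/s2.png');b=cv2.imread('pics/t2.png');h=min(len(a),len(b))
m=np.hstack([a[:h],b[:h]]);cv2.imwrite('pics/m2.png',cv2.resize(m,(800,int(h*800/m.shape[1]))))
E
```

```text
from [ 0.6081 -0.0613  0.24  ] 1.465
[-0.0001, 0.0006, 0.028] 0.0003
[-0.0001, 0.0006, 0.028] 0.0003
[-0.0001, 0.0006, 0.028] 0.0003
[-0.0001, 0.0006, 0.028] 0.0003
--
```

View pics/m2.png

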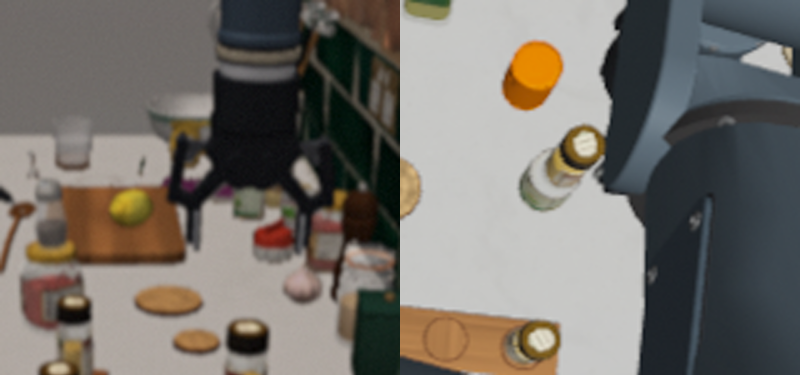

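The side view shows the gripper straight above the spice cap (247,325), and the top view agrees. I'll go down and grip.

apply_moves:
  plan:
    - [0,0.001,0.03,0,0,0,-1]
    - [0,0.001,0.03,0,0,0,-1]
    - [0,0,0.03,0,0,0,-1]
    - [0,0,0.022,0,0,0,-1]
    - [0,0,0,0,0,0,0.2]
    - [0,0,0,0,0,0,1]
    - [0,0,0,0,0,0,1]
    - [0,0,0,0,0,0,1]
  force: 40

```text
t: 3.3
tcp_pos: [0.6106, -0.0641, 0.131]
tool_rot: [0.745, 0.668, 0.001, 0.002]
force: [0.1, -0.4, 4.2]
finger_gap: 0.466
gripper_force: 41.9
```

apply_moves:
  plan:
    - [0,0,-0.006,0,0,0,1]
    - [0,0,-0.01,0,0,0,1]
    - [0,0,-0.03,0,0,0,1]
    - [0,0,-0.03,0,0,0,1]
    - [0,0,-0.01,0,0,0,1]
    - [0,0,0,0,0,0,1]

```text
t: 4.05
tcp_pos: [0.6096, -0.0634, 0.2158]
tool_rot: [0.745, 0.668, 0.0, 0.0]
force: [-0.6, 1.3, -1.7]
finger_gap: 0.468
gripper_force: 41.8
```

```bash
python3 - <<'E'
from h import *
p,a,s=pose();print(p,a,s['force'])
print([(z,(proj("side",[p[0],p[1],z])).round(1)) for z in(p[2]-.059,p[2]+.046)])
go([(.4404,.056,.21,1.464,6)])
save("side","s3",(220,130,380,280),5); save("top","t3",(270,90,390,250),3)
E
```

```text
[ 0.60955056 -0.06338879  0.2158065 ] 1.4619119089746055 [-0.6353852   1.28298326 -1.6581538 ]
[(np.float64(0.15680649738702016), array([297.2, 197.4])), (np.float64(0.26180649738702017), array([299.6, 155.6]))]
from [ 0.6096 -0.0634  0.2158] 1.462
[0.0167, -0.0302, 0.001] -0.0003
[0.0167, -0.0302, 0.001] -0.0003
[0.0167, -0.0302, 0.001] -0.0003
[0.0167, -0.0302, 0.001] -0.0003
[0.0168, -0.0302, 0.001] -0.0003
[0.0168, -0.0302, 0.001] -0.0003
--
```

View pics/s3.png

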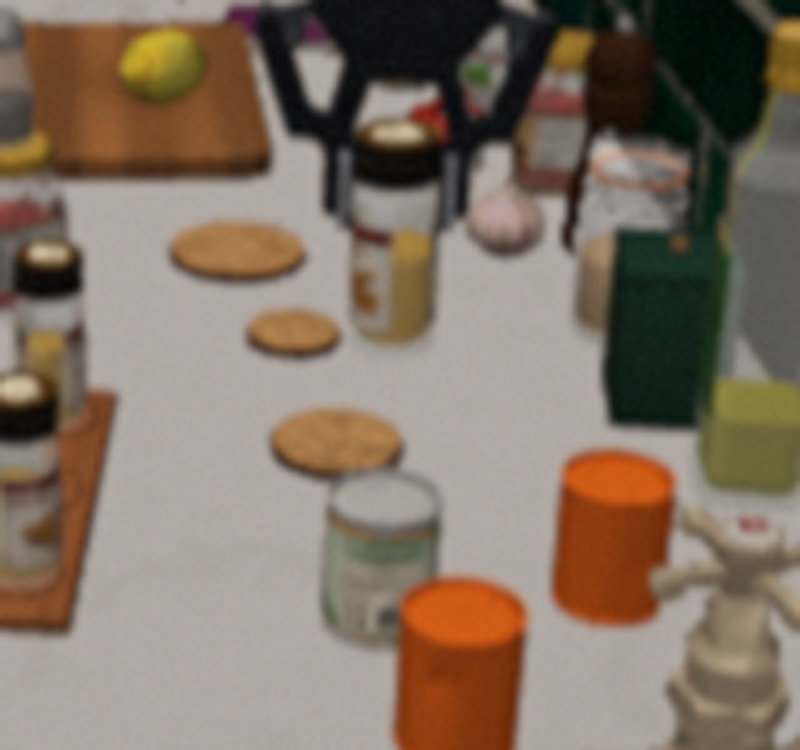

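The jar hangs upright in the gripper (cap at (400,135) in the crop, where I predicted it), and the tin is still standing at (382,550). Next I carry the jar to the tray.

apply_moves:
  plan:
    - [0.017,-0.03,0,0,0,0,1]
    - [0.017,-0.03,0,0,0,0,1]
    - [0.017,-0.03,0,0,0,0,1]
    - [0.017,-0.03,0,0,0,0,1]
    - [0.016,-0.03,0,0,0,0,1]
    - [0.016,-0.03,0.01,0,0,0,1]
    - [0,0,0,0,0,0,1]

```text
t: 5.03
tcp_pos: [0.437, 0.057, 0.2036]
tool_rot: [0.744, 0.668, -0.002, -0.003]
force: [-1.0, -1.0, -1.2]
finger_gap: 0.469
gripper_force: 41.8
```

```bash
python3 - <<'E'
from h import *
p,a,s=pose();print(p,a,s['force'])
for n,z in(('bottom',p[2]-.059),('top',p[2]+.046)):
  for c,o,k in(("top",(220,140),3.3),("side",(190,130),3.3)):
    print(n,c,((proj(c,[p[0],p[1],z])-o)*k*800/1056).round(0))
save("side","s4",(190,130,350,290),3.3); save("top","t4",(220,140,380,300),3.3)
m=np.hstack([cv2.imread('pics/t4.png'),cv2.imread('pics/s4.png')]);cv2.imwrite('pics/m4.png',cv2.resize(m,(800,400)))
E
```

```text
[0.43701842 0.05696794 0.203581  ] 1.4635643276245132 [-0.96017446 -1.01175956 -1.213072  ]
bottom top [157. 207.]
bottom side [ 88. 130.]
top top [171. 198.]
top side [86. 34.]
```

View pics/m4.png

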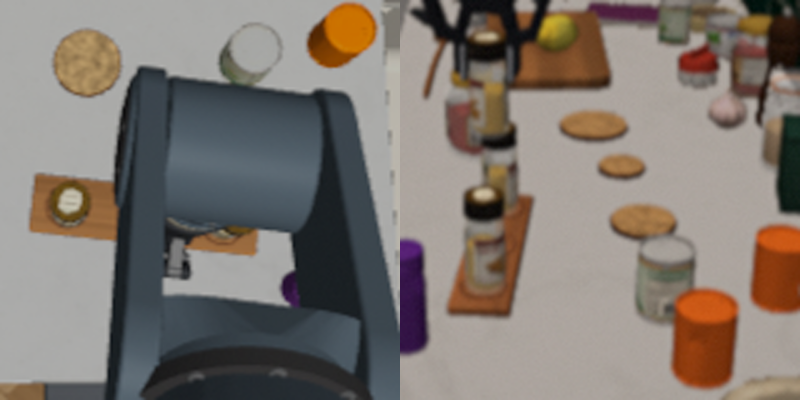

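apply_moves:
  plan:
    - [-0.001,0.002,0.025,0,0,0,1]
    - [0,0,0.03,0,0,0,1]
    - [0,0,0.03,0,0,0,1]
    - [0,0,0.025,0,0,0,1]
    - [0,0,0.012,0,0,0,1]
    - [0,0,0.006,0,0,0,1]
    - [0,0,0,0,0,0,1]
    - [0,0,0,0,0,0,1]

```text
t: 6.12
tcp_pos: [0.444, 0.0542, 0.078]
tool_rot: [0.745, 0.668, 0.001, 0.001]
force: [-0.3, 0.1, -1.0]
finger_gap: 0.471
gripper_force: 41.8
```

apply_moves:
  plan:
    - [0,0,0.003,0,0,0,1]
    - [0,0,0,0,0,0,1]

```text
t: 6.38
tcp_pos: [0.4434, 0.0543, 0.0745]
tool_rot: [0.745, 0.668, 0.0, 0.0]
force: [-0.0, 0.0, -0.5]
finger_gap: 0.466
gripper_force: 41.8
```

```bash
python3 - <<'E'
from h import *
for i in range(4):
  p,a,s=pose();print(s['t'],p,a,s['force'],s['qd'].round(3)); 
  if i<3: im=snapshot("side")
cv2.imwrite('pics/s5.png',cv2.resize(im[130:260,180:300,::-1],None,fx=4.5,fy=4.5,interpolation=cv2.INTER_CUBIC))
E
```

```text
6.375 [0.4433896  0.05433887 0.07451575] 1.4618301816204053 [-0.04492682  0.03855702 -0.48244562] [ 0.002  0.002  0.     0.002  0.004 -0.002]
6.425 [0.44339865 0.05432769 0.07449452] 1.46184087145458 [-0.41648025  0.1306305  -1.11703979] [-0.     0.002 -0.001  0.002 -0.002  0.001]
6.475 [0.44337314 0.05432132 0.07446347] 1.4619271752829592 [ 1.07167331  0.34849859 -1.40523413] [ 0.001  0.001 -0.001 -0.001  0.     0.002]
6.525 [0.44338195 0.054333   0.07444566] 1.461847137476438 [-0.01590916 -0.73253343 -1.40881059] [-0.     0.001  0.001 -0.001  0.    -0.001]
```

View pics/s5.png

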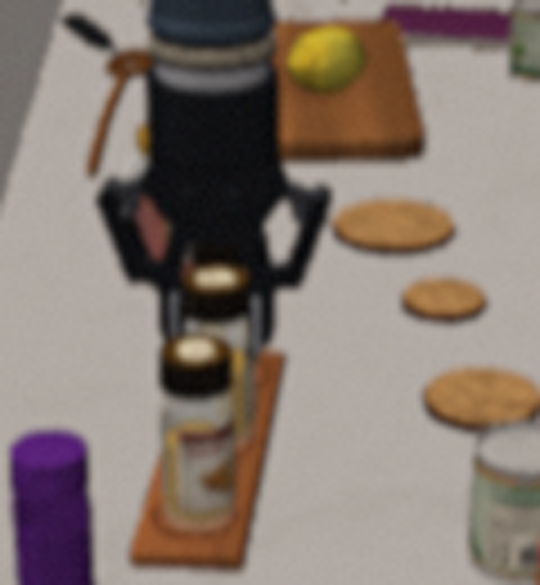

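The held jar is between its fellows, with its cap at (216,278), and upright. It is about 4 mm too far in x, so I correct that and lower it.

apply_moves:
  plan:
    - [0,-0.004,0,0,0,0,1]
    - [0,0,0.0015,0,0,0,1]
    - [0,0,0.001,0,0,0,1]
    - [0,0,0.001,0,0,0,1]
    - [0,0,0,0,0,0,1]
    - [0,0,0,0,0,0,1]

```text
t: 7.28
tcp_pos: [0.4394, 0.0547, 0.0709]
tool_rot: [0.745, 0.668, 0.0, 0.0]
force: [0.2, 1.3, 1.9]
finger_gap: 0.467
gripper_force: 41.7
```

apply_moves:
  plan:
    - [0,0,0,0,0,0,0]
    - [0,0,0,0,0,0,-0.2]
    - [0,0,0,0,0,0,-0.6]
    - [0,0,0,0,0,0,-0.6]
    - [0,0,-0.02,0,0,0,-0.6]
    - [0,0,-0.04,0,0,0,-0.6]
    - [0,0,-0.05,0,0,0,-1]
    - [0,0,-0.06,0,0,0,-1]

```text
t: 8.28
tcp_pos: [0.4384, 0.0548, 0.2418]
tool_rot: [0.745, 0.668, -0.001, -0.001]
force: [1.6, 0.4, -0.4]
finger_gap: 0.999
gripper_force: 0.0
```

```bash
python3 - <<'E'
from h import *
print(sense()['q'],sense()['force'])
go([(.412,.328,.27,1.464,6)])
E
```

```text
[-1.29574375e-01  2.66835025e-01  1.85722727e+00  6.79426536e-06
  1.01988578e+00 -2.04878527e-02] [ 1.64369416  0.39937679 -0.43288508]
from [0.4384 0.0548 0.2418] 1.462
[0.0448, -0.0093, -0.0047] -0.0004
[0.0448, -0.0093, -0.0047] -0.0004
[0.0448, -0.0093, -0.0047] -0.0004
[0.0448, -0.0093, -0.0047] -0.0004
[0.0448, -0.0093, -0.0047] -0.0004
[0.0448, -0.0092, -0.0047] -0.0004
--
```

apply_moves:
  plan:
    - [0.045,-0.009,-0.005,0,0,0,-1]
    - [0.045,-0.009,-0.005,0,0,0,-1]
    - [0.045,-0.009,-0.005,0,0,0,-1]
    - [0.045,-0.009,-0.005,0,0,0,-1]
    - [0.045,-0.009,-0.005,0,0,0,-1]
    - [0.045,-0.009,-0.005,0,0,0,-1]
    - [0,0,0,0,0,0,-1]

```text
t: 9.15
tcp_pos: [0.4145, 0.3316, 0.271]
tool_rot: [0.743, 0.669, 0.001, -0.0]
force: [-0.5, 0.5, 0.4]
finger_gap: 0.999
gripper_force: 0.0
```

```bash
python3 - <<'E'
from h import *
p,a,s=pose();print(p,a)
go([(.412,.329,.14,1.464,4)])
for n,X in(('cap',(.4123,.3283,.2)),('foot',(.412,.33,.11)),('midplace',(.4404,.0563,.117)),('cupL',(.4456,.14,.117)),('cupR',(.4328,-.0272,.117))):
  for c,o,k in(("top",(140,160),2.5),("side",(190,110),2.5)):
    print(n,c,((proj(c,X)-o)*k+([0,0] if c=="top" else [400,0])).round(0))
save("side","s6",(190,110,350,270),2.5); save("top","t6",(140,160,300,320),2.5)
m=np.hstack([cv2.imread('pics/t6.png'),cv2.imread('pics/s6.png')]);cv2.imwrite('pics/m6.png',m)
E
```

```text
[0.41453385 0.3316145  0.27096891] 1.4662092133188025
from [0.4145 0.3316 0.271 ] 1.466
[-0.0007, -0.0006, 0.0327] 0.0006
[-0.0007, -0.0006, 0.0327] 0.0006
[-0.0007, -0.0006, 0.0327] 0.0006
[-0.0007, -0.0006, 0.0327] 0.0006
--
cap top [ 51. 181.]
cap side [473.  52.]
foot top [ 71. 185.]
foot side [474. 119.]
midplace top [354. 155.]
midplace side [492. 204.]
cupL top [268. 150.]
cupL side [498. 173.]
cupR top [440. 163.]
cupR side [483. 240.]
```

View pics/m6.png

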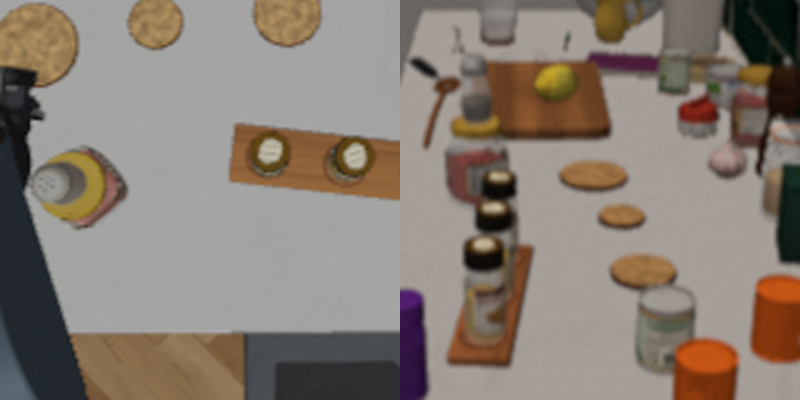

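The spice jar stands at the middle place (cap at (355,154), predicted (354,155)), and its fellows have not moved. The salt cap is at (51,183), as estimated. I go down on the salt.

apply_moves:
  plan:
    - [-0.001,-0.001,0.03,0,0,0,-1]
    - [-0.001,-0.001,0.03,0,0,0,-1]
    - [-0.001,0,0.03,0,0,0,-1]
    - [0,0,0.03,0,0,0,-1]
    - [0,0,0.013,0,0,0,-1]
    - [0,0,0,0,0,0,-1]
    - [0,0,0,0,0,0,-1]

```text
t: 10.12
tcp_pos: [0.4136, 0.3263, 0.1388]
tool_rot: [0.745, 0.667, 0.001, 0.0]
force: [-0.0, -1.1, 0.5]
finger_gap: 0.999
gripper_force: 0.0
```

apply_moves:
  plan:
    - [0.003,-0.001,0.001,0,0,0,-0.5]
    - [0,0,0,0,0,0,-0.2]
    - [0,0,0,0,0,0,0.1]
    - [0,0,0,0,0,0,0.5]
    - [0,0,0,0,0,0,1]
    - [0,0,0,0,0,0,1]
    - [0,0,0,0,0,0,1]
  force: 35

```text
t: 11.0
tcp_pos: [0.4124, 0.3297, 0.1377]
tool_rot: [0.745, 0.668, 0.001, 0.0]
force: [-0.1, 0.8, 5.4]
finger_gap: 0.469
gripper_force: 34.9
```

apply_moves:
  plan:
    - [0,0,-0.004,0,0,0,1]
    - [0,0,-0.008,0,0,0,1]
    - [0,0,-0.02,0,0,0,1]
    - [0,0,-0.03,0,0,0,1]
    - [0,0,-0.01,0,0,0,1]
    - [0,0,0,0,0,0,1]
    - [0,0,0,0,0,0,1]

```text
t: 11.88
tcp_pos: [0.4113, 0.329, 0.2078]
tool_rot: [0.745, 0.668, -0.001, -0.0]
force: [-0.1, 0.2, -1.1]
finger_gap: 0.464
gripper_force: 35.4
```

```bash
python3 - <<'E'
from h import *
p,a,s=pose();print(p,a)
go([(.5976,.2672,.2,1.464,6)])
E
```

```text
[0.41128766 0.32896241 0.20783871] 1.461812672134539
from [0.4113 0.329  0.2078] 1.462
[-0.0069, 0.032, 0.0013] -0.0004
[-0.0069, 0.032, 0.0013] -0.0004
[-0.0069, 0.032, 0.0013] -0.0004
[-0.0069, 0.032, 0.0013] -0.0004
[-0.0069, 0.032, 0.0013] -0.0004
[-0.0069, 0.032, 0.0013] -0.0004
--
```

apply_moves:
  plan:
    - [-0.007,0.032,0,0,0,0,1]
    - [-0.007,0.032,0,0,0,0,1]
    - [-0.007,0.032,0,0,0,0,1]
    - [-0.007,0.032,0,0,0,0,1]
    - [-0.007,0.032,0.03,0,0,0,1]
    - [-0.007,0.032,0.04,0,0,0,1]
    - [0,0,0.04,0,0,0,1]
    - [0,0,0,0,0,0,1]

```text
t: 12.88
tcp_pos: [0.5946, 0.2653, 0.0936]
tool_rot: [0.745, 0.667, -0.005, -0.003]
force: [0.8, -0.2, -0.6]
finger_gap: 0.465
gripper_force: 35.7
```

apply_moves:
  plan:
    - [0,0,0.02,0,0,0,1]
    - [0,0,0,0,0,0,1]
    - [0,0,0,0,0,0,1]

```text
t: 13.25
tcp_pos: [0.5988, 0.2672, 0.08]
tool_rot: [0.744, 0.668, 0.001, 0.0]
force: [-0.7, 0.1, -0.4]
finger_gap: 0.463
gripper_force: 35.7
```

```bash
python3 - <<'E'
from h import *
p,a,s=pose();print(p,a)
o,k=(220,120),6
for n,X in(('capc',p+[0,0,.062]),('footc',p-[0,0,.028]),('coaster',(.5976,.2672,.008)),('lid',(.4123,.331,.11))): print(n,((proj("side",X)-o)*k).round(0))
for n,X in(('lid',(.4123,.331,.11)),('foot',p-[0,0,.028])): print('top',n,((proj("top",X)-(140,160))*2.5).round(0))
go([(.5976,.2672,.037,1.464,4)])
save("side","s7",(220,120,340,200),6)
E
```

```text
[0.59883431 0.26716146 0.07996044] 1.4623480308496413
capc [358. 209.]
footc [352. 370.]
coaster [347. 445.]
lid [ -1. 225.]
top lid [ 70. 185.]
top foot [149.  11.]
from [0.5988 0.2672 0.08  ] 1.462
[-0.0, -0.0003, 0.0107] -0.0004
[-0.0, -0.0003, 0.0107] -0.0004
[-0.0, -0.0003, 0.0107] -0.0004
[-0.0, -0.0003, 0.0107] -0.0004
--
```

View pics/s7.png

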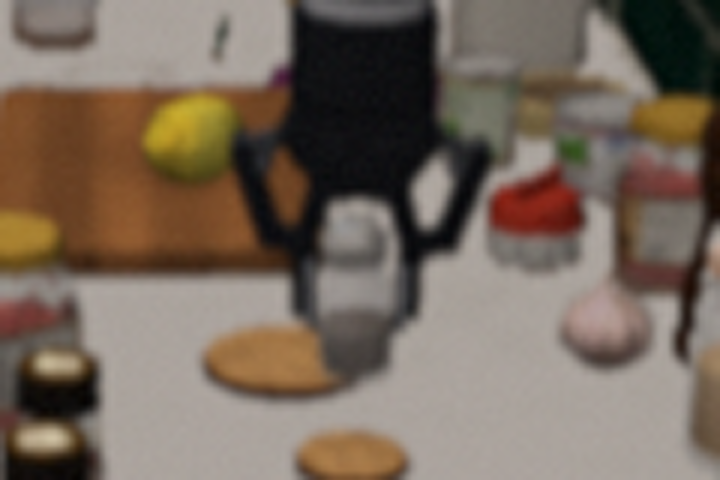

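The salt hangs upright: cap at (354,207), foot at (354,370). It lines up with the small coaster centre at (352,457). I lower it.

apply_moves:
  plan:
    - [0,0,0.015,0,0,0,1]
    - [0,0,0.015,0,0,0,1]
    - [0,0,0.008,0,0,0,1]
    - [0,0,0.003,0,0,0,1]
    - [0,0,0,0,0,0,1]
    - [0,0,0.001,0,0,0,1]
    - [0,0,0.001,0,0,0,1]
    - [0,0,0,0,0,0,1]

```text
t: 14.3
tcp_pos: [0.5986, 0.2668, 0.0362]
tool_rot: [0.745, 0.668, 0.0, 0.0]
force: [0.6, 0.6, -0.9]
finger_gap: 0.462
gripper_force: 35.8
```

apply_moves:
  plan:
    - [0,0,0.001,0,0,0,1]
    - [0,0,0.001,0,0,0,1]
    - [0,0,0,0,0,0,1]

```text
t: 14.68
tcp_pos: [0.5988, 0.2669, 0.036]
tool_rot: [0.745, 0.668, 0.001, 0.0]
force: [-2.1, -1.1, 9.3]
finger_gap: 0.46
gripper_force: 37.0
```

apply_moves:
  plan:
    - [0,0,-0.001,0,0,0,1]
    - [0,0,0,0,0,0,0]
    - [0,0,0,0,0,0,-0.1]
    - [0,0,0,0,0,0,-0.5]
    - [0,0,0,0,0,0,-0.7]
    - [0,0,-0.02,0,0,0,-0.8]
    - [0,0,-0.04,0,0,0,-1]
    - [0,0,-0.06,0,0,0,-1]

```text
t: 15.68
tcp_pos: [0.5973, 0.2663, 0.1555]
tool_rot: [0.745, 0.668, -0.001, -0.001]
force: [0.1, 0.3, 0.1]
finger_gap: 0.999
gripper_force: 0.0
```

```bash
python3 - <<'E'
from h import *
go([(.611,-.061,.2,1.464,7)])
o,k=(260,125),6
P=(.613,-.061)
for z in(0,.072): print(((proj("top",(*P,z))-(270,90))*3).round(0))
E
```

```text
from [0.5973 0.2663 0.1555] 1.462
[-0.0463, 0.007, -0.0064] -0.0003
[-0.0463, 0.007, -0.0064] -0.0003
[-0.0463, 0.007, -0.0064] -0.0003
[-0.0463, 0.007, -0.0064] -0.0003
[-0.0463, 0.007, -0.0064] -0.0003
[-0.0463, 0.007, -0.0064] -0.0003
[-0.0463, 0.007, -0.0064] -0.0003
--
[142. 224.]
[159. 205.]
```

View pics/t3.png

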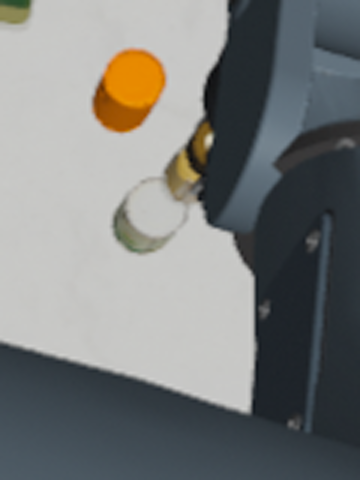

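The tin top is at about (157,208) in the crop, which puts the tin near (0.611, -0.059). I move over it.

apply_moves:
  plan:
    - [-0.046,0.007,-0.006,0,0,0,-1]
    - [-0.046,0.007,-0.006,0,0,0,-1]
    - [-0.046,0.007,-0.006,0,0,0,-1]
    - [-0.046,0.007,0,0,0,0,-1]
    - [-0.046,0.007,0,0,0,0,-1]
    - [-0.046,0.007,0,0,0,0,-1]
    - [-0.046,0.007,0,0,0,0,-1]
    - [0,0,0,0,0,0,-1]

```text
t: 16.68
tcp_pos: [0.6129, -0.0624, 0.1744]
tool_rot: [0.746, 0.666, 0.001, 0.001]
force: [0.0, 0.4, -0.7]
finger_gap: 1.003
gripper_force: 0.0
```

```bash
python3 - <<'E'
from h import *
print(back("top",270+156/3,90+207/3,.072),back("top",220+251/2.5,140+53/2.5,.072))
go([(.611,-.06,.032,1.464,5)])
save("side","s8",(220,120,380,270),4.8)
o,k=(220,120),4.8
for n,X in(('tin',(.611,-.06,.072)),('tin0',(.611,-.06,0)),('salt cap',(.599,.267,.098)),('coaster s',(.599,.2672,.008)),('tcp',pose()[0])): print(n,((proj("side",X)-o)*k).round(0))
E
```

```text
[ 0.61116504 -0.05816052  0.072     ] [ 0.60512427 -0.05367682  0.072     ]
from [ 0.6129 -0.0624  0.1744] 1.457
[0.0004, -0.0004, 0.0285] -0.0014
[0.0004, -0.0004, 0.0285] -0.0014
[0.0004, -0.0004, 0.0285] -0.0014
[0.0004, -0.0004, 0.0285] -0.0014
[0.0004, -0.0004, 0.0285] -0.0014
--
tin [364. 518.]
tin0 [357. 637.]
salt cap [284. 231.]
coaster s [280. 356.]
tcp [377. 337.]
```

View pics/s8.png

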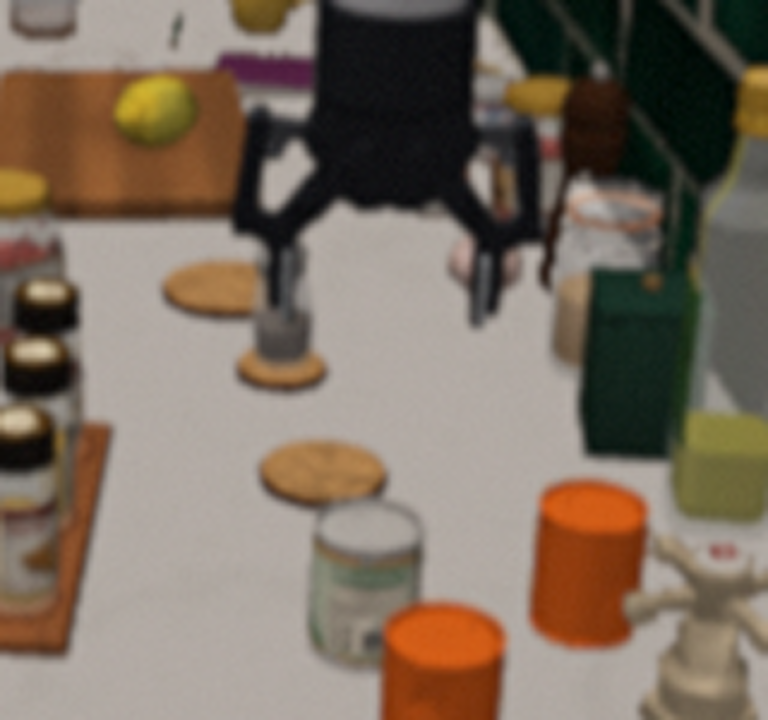

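The tin is at (367,529), with the open fingers on either side of it. In this view the salt's foot looks set back on its coaster, so I check it from above, along with the tin, before going on.

```bash
python3 - <<'E'
from h import *
save("top","t8",(140,130,240,205),6.5)
o,k=(140,130),6.5
for n,X in(('cap',(.599,.267,.098)),('foot',(.599,.2672,.008)),('large',(.5722,.3991,.008))): print(n,((proj("top",X)-o)*k).round(0))
E
```

```text
cap [374. 196.]
foot [401. 248.]
large [ 89. 308.]
```

View pics/t8.png

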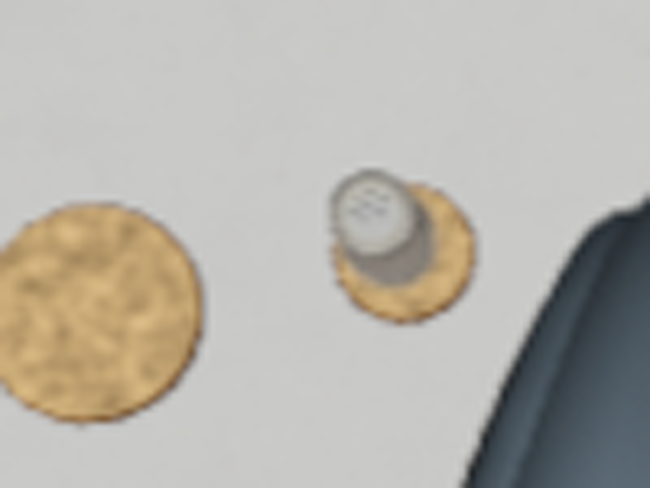

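From above, the salt stands on the small coaster: coaster centre about (404,253), visible inner foot about (396,246). That is within about 3 mm of the middle, allowing for its lean. Now I grip the tin.

apply_moves:
  plan:
    - [0.002,-0.001,0.03,0,0,0,-1]
    - [0.001,0,0.035,0,0,0,-1]
    - [0,0,0.035,0,0,0,-1]
    - [0,0,0.03,0,0,0,-1]
    - [0,0,0.015,0,0,0,-1]
    - [0,0,0,0,0,0,-1]
    - [0,0,0,0,0,0,-1]
  force: 40

```text
t: 17.65
tcp_pos: [0.6124, -0.0554, 0.0291]
tool_rot: [0.744, 0.668, 0.001, 0.001]
force: [0.4, 0.3, 0.3]
finger_gap: 1.0
gripper_force: 0.0
```

apply_moves:
  plan:
    - [-0.003,-0.001,0,0,0,0,-0.8]
    - [0,0,0,0,0,0,-0.5]
    - [0,0,0,0,0,0,-0.3]
    - [0,0,0,0,0,0,0.1]
    - [0,0,0,0,0,0,1]
    - [0,0,0,0,0,0,1]
    - [0,0,0,0,0,0,1]
  force: 40

```text
t: 18.52
tcp_pos: [0.6112, -0.059, 0.029]
tool_rot: [0.745, 0.667, 0.001, 0.001]
force: [0.4, -0.4, 5.7]
finger_gap: 0.665
gripper_force: 42.2
```

apply_moves:
  plan:
    - [0,0,-0.004,0,0,0,1]
    - [0,0,-0.01,0,0,0,1]
    - [0,0,-0.03,0,0,0,1]
    - [0,0,-0.03,0,0,0,1]
    - [0,0,0,0,0,0,1]
    - [0,0,0,0,0,0,1]

```text
t: 19.27
tcp_pos: [0.6091, -0.0582, 0.101]
tool_rot: [0.745, 0.668, -0.001, -0.001]
force: [-0.2, 0.0, -2.6]
finger_gap: 0.662
gripper_force: 43.3
```

```bash
python3 - <<'E'
from h import *
go([(.6095,.117,.1,1.464,5)])
E
```

```text
from [ 0.6091 -0.0582  0.101 ] 1.462
[0.0348, -0.0037, 0.0002] -0.0004
[0.0348, -0.0037, 0.0002] -0.0004
[0.0348, -0.0037, 0.0002] -0.0004
[0.0348, -0.0037, 0.0002] -0.0004
[0.0348, -0.0037, 0.0002] -0.0004
--
```

apply_moves:
  plan:
    - [0.035,-0.004,0,0,0,0,1]
    - [0.035,-0.004,0,0,0,0,1]
    - [0.035,-0.004,0,0,0,0,1]
    - [0.035,-0.004,0,0,0,0,1]
    - [0.036,-0.004,0.02,0,0,0,1]
    - [0,0,0.02,0,0,0,1]
    - [0,0,0,0,0,0,1]
    - [0,0,0,0,0,0,1]

```text
t: 20.27
tcp_pos: [0.6091, 0.1182, 0.0613]
tool_rot: [0.745, 0.667, -0.0, -0.0]
force: [0.2, -0.3, -1.6]
finger_gap: 0.661
gripper_force: 43.3
```

```bash
python3 - <<'E'
from h import *
p=pose()[0]; print(p)
save("side","s9",(230,120,350,220),6)
o,k=(230,120),6
for n,X in(('tintop',p+[0,0,.043]),('tin0',p-[0,0,.029]),('coaster',(.6095,.118,.008))): print(n,((proj("side",X)-o)*k).round(0))
E
```

```text
[0.60910012 0.11820507 0.06126471]
tintop [346. 396.]
tin0 [340. 533.]
coaster [339. 578.]
```

View pics/s9.png

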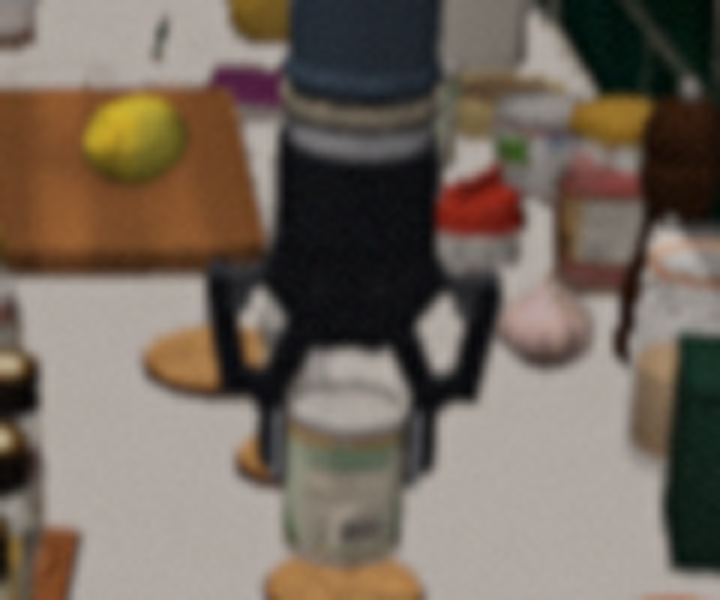

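The tin hangs upright (top at (348,405), bottom at (343,550)), centred over the medium coaster whose middle is at x = 345. I lower it.

apply_moves:
  plan:
    - [0,0,0.012,0,0,0,1]
    - [0,0,0.008,0,0,0,1]
    - [0,0,0.003,0,0,0,1]
    - [0,0,0.001,0,0,0,1]
    - [0,0,0,0,0,0,1]
    - [0,0,0.001,0,0,0,1]
    - [0,0,0,0,0,0,1]

```text
t: 21.2
tcp_pos: [0.6095, 0.1187, 0.037]
tool_rot: [0.745, 0.668, 0.0, 0.0]
force: [1.1, 0.5, -1.0]
finger_gap: 0.667
gripper_force: 43.6
```

apply_moves:
  plan:
    - [0,0,0.001,0,0,0,1]
    - [0,0,0.001,0,0,0,1]
    - [0,0,0,0,0,0,1]

```text
t: 21.58
tcp_pos: [0.6095, 0.1187, 0.0369]
tool_rot: [0.745, 0.668, 0.0, 0.0]
force: [-3.8, -0.2, 10.8]
finger_gap: 0.658
gripper_force: 44.5
```

apply_moves:
  plan:
    - [0,0,-0.001,0,0,0,1]
    - [0,0,0,0,0,0,-0.4]
    - [0,0,0,0,0,0,-0.7]
    - [0,0,0,0,0,0,-1]
    - [0,0,0,0,0,0,-1]
    - [0,0,-0.03,0,0,0,-1]
    - [0,0,-0.05,0,0,0,-1]
    - [0,0,-0.06,0,0,0,-1]

```text
t: 22.58
tcp_pos: [0.6084, 0.1185, 0.176]
tool_rot: [0.745, 0.667, -0.001, -0.001]
force: [1.0, 0.2, -0.0]
finger_gap: 1.005
gripper_force: 0.0
```

```bash
python3 - <<'E'
from h import *
go([(.412,.331,.19,1.464,7),(.412,.331,.085,1.464,4)])
E
```

```text
from [0.6084 0.1185 0.176 ] 1.462
[0.0271, -0.0312, -0.002] -0.0003
[0.0271, -0.0312, -0.002] -0.0003
[0.0271, -0.0312, -0.002] -0.0003
[0.0271, -0.0312, -0.002] -0.0003
[0.0272, -0.0312, -0.002] -0.0003
[0.0272, -0.0311, -0.002] -0.0003
[0.0272, -0.0311, -0.002] -0.0003
--
[0.0, 0.0, 0.0262] 0.0
[0.0, 0.0, 0.0262] 0.0
[0.0, 0.0, 0.0262] 0.0
[0.0, 0.0, 0.0262] 0.0
--
```

apply_moves:
  plan:
    - [0.027,-0.031,-0.004,0,0,0,-1]
    - [0.027,-0.031,-0.004,0,0,0,-1]
    - [0.027,-0.031,-0.004,0,0,0,-1]
    - [0.027,-0.031,-0.004,0,0,0,-1]
    - [0.027,-0.031,0,0,0,0,-1]
    - [0.027,-0.031,0,0,0,0,-1]
    - [0.027,-0.031,0,0,0,0,-1]
    - [0,0,0,0,0,0,-1]

```text
t: 23.58
tcp_pos: [0.4118, 0.3315, 0.1917]
tool_rot: [0.743, 0.669, -0.001, -0.0]
force: [0.4, -0.0, -0.6]
finger_gap: 1.0
gripper_force: 0.0
```

```bash
python3 - <<'E'
from h import *
o,k=(140,130),4
t=snapshot("top")[:,:,::-1]; s=snapshot("side")[:,:,::-1]
a=t[150:270,140:270]; b=s[110:230,190:290]
m=cv2.resize(np.hstack([a,b]),None,fx=3.4,fy=3.4,interpolation=cv2.INTER_CUBIC); cv2.imwrite('pics/m10.png',m)
p=pose()[0];print(p)
for n,X in(('lid',(.4123,.331,.11)),):
  print(n,((proj("top",X)-(140,150))*3.4).round(0),((proj("side",X)-(190,110))*3.4+[442,0]).round(0))
E
```

```text
[0.41428907 0.33022095 0.19188255]
lid [ 95. 286.] [543. 162.]
```

View pics/m10.png

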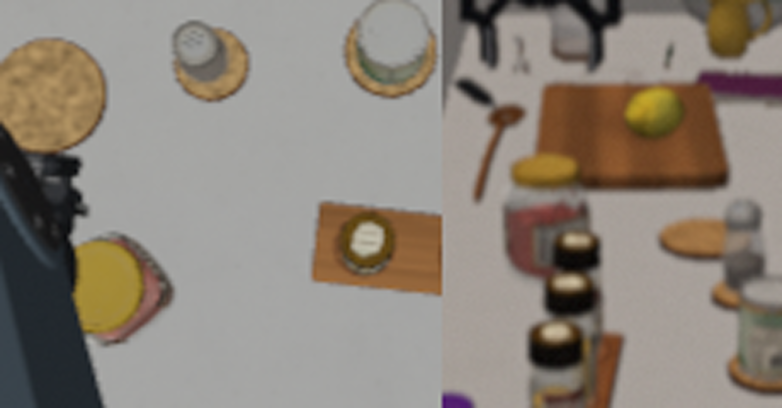

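The lid is at (96,286) in the crop, as predicted, and the tin and salt stand on their coasters. I go down over the jam jar.

apply_moves:
  plan:
    - [0.001,-0.002,0.03,0,0,0,-1]
    - [0,0,0.02,0,0,0,-1]
    - [0,0,0.01,0,0,0,-1]
    - [0,0,0,0,0,0,-1]
    - [0,0,0,0,0,0,-1]
  force: 60

```text
t: 24.3
tcp_pos: [0.4132, 0.3313, 0.1324]
tool_rot: [0.745, 0.667, 0.001, 0.0]
force: [-0.3, -0.1, -0.0]
finger_gap: 0.997
gripper_force: 0.0
```

apply_moves:
  plan:
    - [0,-0.001,0.015,0,0,0,-1]
    - [0,0,0.02,0,0,0,-1]
    - [0,0,0.015,0,0,0,-1]
    - [0,0,0.007,0,0,0,-1]
    - [0,0,0,0,0,0,-1]
    - [0,0,0,0,0,0,-1]

```text
t: 25.05
tcp_pos: [0.4116, 0.3316, 0.0752]
tool_rot: [0.745, 0.668, 0.0, 0.0]
force: [0.2, 0.4, -0.3]
finger_gap: 1.001
gripper_force: 0.0
```

apply_moves:
  plan:
    - [0,0.0005,0,0,0,0,-0.85]
    - [0,0,0,0,0,0,-0.7]
    - [0,0,0,0,0,0,-0.5]
    - [0,0,0,0,0,0,0]
    - [0,0,0,0,0,0,1]
    - [0,0,0,0,0,0,1]
    - [0,0,0,0,0,0,1]
  force: 60

```text
t: 25.92
tcp_pos: [0.4139, 0.3319, 0.0773]
tool_rot: [0.745, 0.668, 0.003, 0.001]
force: [-0.6, -3.0, 12.4]
finger_gap: 0.839
gripper_force: 61.7
```

apply_moves:
  plan:
    - [0,0,-0.003,0,0,0,1]
    - [0,0,-0.007,0,0,0,1]
    - [0,0,-0.02,0,0,0,1]
    - [0,0,-0.02,0,0,0,1]
    - [0,0,0,0,0,0,1]
    - [0,0,0,0,0,0,1]

```text
t: 26.68
tcp_pos: [0.411, 0.3311, 0.1241]
tool_rot: [0.745, 0.668, -0.001, -0.0]
force: [0.2, -0.1, -4.3]
finger_gap: 0.837
gripper_force: 63.7
```

```bash
python3 - <<'E'
from h import *
go([(.572,.398,.12,1.464,6)])
E
```

```text
from [0.411  0.3311 0.1241] 1.462
[0.014, 0.0255, 0.0007] -0.0004
[0.014, 0.0255, 0.0007] -0.0004
[0.014, 0.0255, 0.0007] -0.0004
[0.014, 0.0255, 0.0007] -0.0004
[0.014, 0.0255, 0.0007] -0.0004
[0.014, 0.0255, 0.0007] -0.0004
--
```

apply_moves:
  plan:
    - [0.014,0.026,0,0,0,0,1]
    - [0.014,0.026,0,0,0,0,1]
    - [0.014,0.026,0,0,0,0,1]
    - [0.014,0.025,0,0,0,0,1]
    - [0.014,0.025,0,0,0,0,1]
    - [0.014,0.025,0,0,0,0,1]
    - [0,0,0.015,0,0,0,1]
    - [0,0,0,0,0,0,1]

```text
t: 27.68
tcp_pos: [0.5698, 0.3967, 0.106]
tool_rot: [0.745, 0.668, -0.004, -0.001]
force: [-0.6, -0.4, -3.7]
finger_gap: 0.828
gripper_force: 63.6
```

apply_moves:
  plan:
    - [0,0,0.003,0,0,0,1]
    - [0,0,0,0,0,0,1]
    - [0,0,0,0,0,0,1]

```text
t: 28.05
tcp_pos: [0.5729, 0.3983, 0.1073]
tool_rot: [0.745, 0.668, 0.0, 0.0]
force: [-0.3, -0.7, -4.5]
finger_gap: 0.832
gripper_force: 63.7
```

```bash
python3 - <<'E'
from h import *
p=pose()[0]; print(p)
save("side","s11",(210,90,310,170),6.5)
o,k=(210,90),6.5
for n,X in(('lid',p+[0.0003,0,.033]),('foot',p-[0,0,.077]),('coaster',(.572,.399,.008))): print(n,((proj("side",X)-o)*k).round(0))
E
```

```text
[0.57291878 0.39832233 0.10730799]
lid [380. 336.]
foot [374. 534.]
coaster [372. 572.]
```

View pics/s11.png

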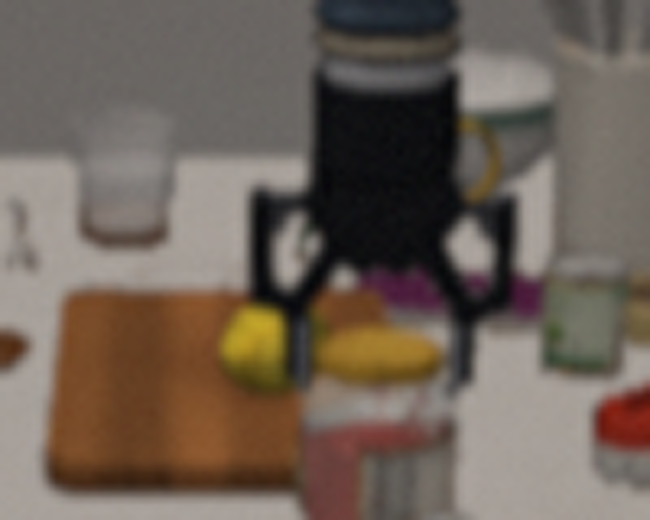

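The jam jar hangs upright, with its lid at (378,350) (predicted 380) and its x on the large coaster's middle. I lower it.

apply_moves:
  plan:
    - [0,0,0.01,0,0,0,1]
    - [0,0,0.006,0,0,0,1]
    - [0,0,0.003,0,0,0,1]
    - [0,0,0.001,0,0,0,1]
    - [0,0,0.001,0,0,0,1]
    - [0,0,0,0,0,0,1]
    - [0,0,0,0,0,0,1]

```text
t: 28.98
tcp_pos: [0.5727, 0.3981, 0.0864]
tool_rot: [0.745, 0.668, -0.0, -0.0]
force: [-3.0, -1.7, 2.3]
finger_gap: 0.833
gripper_force: 65.5
```

apply_moves:
  plan:
    - [0,0,0,0,0,0,-0.75]
    - [0,0,0,0,0,0,-0.9]
    - [0,0,0,0,0,0,-1]
    - [0,0,0,0,0,0,-1]
    - [0,0,0,0,0,0,-1]

```text
t: 29.6
tcp_pos: [0.5732, 0.3983, 0.0858]
tool_rot: [0.745, 0.668, 0.0, 0.0]
force: [0.6, 0.1, -0.2]
finger_gap: 1.005
gripper_force: 0.0
```

Now I lift clear and move the arm back to the right, out of the camera's view.

apply_moves:
  plan:
    - [0,0,-0.015,0,0,0,-1]
    - [0,0,-0.03,0,0,0,-1]
    - [0,0,-0.05,0,0,0,-1]
    - [0,0,-0.05,0,0,0,-1]
    - [-0.05,-0.01,0,0,0,0,-1]
    - [-0.05,-0.01,0,0,0,0,-1]
    - [-0.05,-0.01,0,0,0,0,-1]
    - [-0.05,-0.01,0,0,0,0,-1]

```text
t: 30.6
tcp_pos: [0.5113, 0.2024, 0.2322]
tool_rot: [0.744, 0.668, 0.001, 0.001]
force: [1.0, -1.2, 1.2]
finger_gap: 1.0
gripper_force: 0.0
```

apply_moves:
  plan:
    - [-0.05,-0.01,0,0,0,0,-1]
    - [-0.055,-0.01,0,0,0,0,-1]
    - [-0.055,-0.01,0,0,0,0,-1]
    - [-0.055,-0.01,0,0,0,0,-1]
    - [-0.055,-0.01,0,0,0,0,-1]
    - [-0.055,0,0,0,0,0,-1]
    - [-0.055,0,0,0,0,0,-1]
    - [0,0,0,0,0,0,-1]

```text
t: 31.6
tcp_pos: [0.4212, -0.1729, 0.2321]
tool_rot: [0.747, 0.665, 0.0, 0.002]
force: [0.0, 0.4, 0.2]
finger_gap: 1.001
gripper_force: 0.0
```

```bash
python3 - <<'E'
from h import *
print(sense()['tcp_pos'])
t=snapshot("top")[:,:,::-1]; s=snapshot("side")[:,:,::-1]
a=t[125:245,125:325]; b=s[110:230,200:300]
m=np.hstack([cv2.resize(x,None,fx=3.9*.68,fy=3.9*.68,interpolation=cv2.INTER_CUBIC) for x in(a,b)]); print(m.shape); cv2.imwrite('pics/m12.png',m)
k=2.652
for n,X in(('salt foot',(.598,.267,.008)),('med',(.6101,.1188,.008)),('tin top',(.6101,.1188,.08)),('large',(.5722,.3991,.008)),('jam lid',(.5722,.3991,.118)),('spice',(.4404,.0563,.117)),('L',(.4456,.14,.117)),('R',(.4328,-.0272,.117))):
  print(n,((proj("top",X)-(125,125))*k).round(0),((proj("side",X)-(200,110))*k+[530,0]).round(0))
E
```

```text
[ 0.42120285 -0.17286527  0.23214476]
(318, 795, 3)
salt foot [204. 115.] [737. 223.]
med [344. 105.] [760. 282.]
tin top [346.  88.] [763. 222.]
large [ 76. 139.] [708. 180.]
jam lid [ 46. 115.] [710. 101.]
spice [416. 258.] [601. 217.]
L [324. 252.] [608. 183.]
R [507. 266.] [591. 255.]
```

View pics/m12.png

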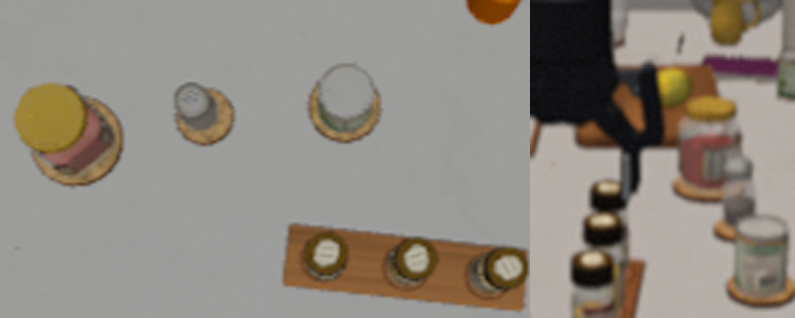

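Everything stands upright in place: jam lid at (49,118), tin top at (347,92), salt cap at (192,101) and spice caps at (326,255), (417,259) and (508,268). All are within a few pixels of the predictions. The gripper is open and clear of everything, so I hand in.

```bash
python3 -c "
from station import *
print(sign_off())"
```

```text
the job is handed in; nothing more can be done
None
```

The job is handed in at about 32 s of the 128 s allowed: the spice jar is on the free middle place of the tray, and the salt shaker, tin and jam jar each stand upright on their own coasters. The salt shaker is about 3 mm off its coaster's middle, and the two tray jars had not moved in the last pictures.

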